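Start the rotor hold-down screw down the hub's well of a laboratory centrifuge

ROBOT

A 6-joint arm with a two-finger parallel gripper is mounted at the origin on the work surface. World frame = base frame: x ahead of the robot, y to its left, z up, the work surface at z = 0. Lengths are in m, angles in rad, forces in N, time in s.
With the tool pointing down it reaches from about 0.25 to 0.775 m from the base axis. Payload 8.9 kg.
Tool frame: the origin (TCP) lies between the finger pads; the fingertips stand 14 mm ahead of it and the grasp point (between the pads) lies 5 mm behind it; z points along the fingers, y is the line along which they close (so a half turn about z gives the same grasp; the last joint's range is limited). The gripper opens to 85 mm and grips with 20 to 120 N. Pads are 22 mm wide; open, the fingers measure 114 mm over their backs; the gripper's body (76 mm by 85 mm) begins 54 mm behind the grasp point. The pads swing forward as they close: fully open they stand 13 mm farther back than shut.
Start: joints at [-1.36, 0.291, -0.153, 1.127, 0, 1.431], TCP at [0.18, -0.493, 0.245] pointing down, gripper open.
Joint ranges: [-2.52, 2.52], [-0.91, 1.74], [-1.3, 1.37], [-1.96, 2.02], [-1.52, 1.47], [-3.14, 3.14]. Speed limits (rad/s): [2.22, 2.22, 2.79, 3.14, 3.14, 3.14].

INTERFACE

Orientations are given as a rotation vector (axis times angle).
In Python, from rig import ctrl gives the robot as it stands.
- The arm moves only by the tool play_rows, never from a script. Its arguments are lists of equal length, an entry for each row: "offset": the shift along the tool's x, y, z as a fraction of full scale, a list of three; "rotation": the turn, a rotation vector about the tool's x, y, z as a fraction of full scale, a list of three; "hand": the opening, from -1 (shut) to 1 (fully open). In form: {"offset": [[dx, dy, dz], ...], "rotation": [[wx, wy, wz], ...], "hand": [hand, ...]}. A call has 1 to 5 rows; each row shifts and turns the commanded pose from where the row before left it, along the tool's axes as they then stand; what a row does not reach is not made up. Full scale, the value 1, is 0.05 m for a shift and 0.1 rad for a turn. A row lasts 1/8 s, in which the tool goes at most 62.5 mm and 10.7 degrees, less where a joint would pass 70% of its speed; a pose out of reach is approached as far as the arm can. A call with a number of a shift or a turn outside -1 to 1 is refused whole. A call with a gripper value outside its range is refused whole. The fingers move at their own pace and stop on an object; "force" is the grip in N (left out, the last holds). Time passes only in rows, so rows that do not move let the fingers close. It gives the time, the measured TCP pose, the force, the opening and the grip force at its end, in the units of the state.
- ctrl.state(): the state, without advancing time (a new reading comes with each control period).
- ctrl.get_image(name): name is "scene" or "top" or "wrist"; returns a dict with "frame" (420x560x3 uint8, red, green, blue), "vertical_fov" (degrees; the focal length in pixels is half the picture's height over the tangent of half this angle, whatever the lens; pixels are square), "cx", "cy" (the principal point, pixels), "k1" (the pictures are not rectified: a ray, as slopes to the right and down, at radius r is drawn at 1 + k1 r^2 times it, then the intrinsics apply), "position" and "attitude" of the camera in the world. Camera axes: x right, y down, z forward; pixel columns grow to the right and rows downward; lengths in m; the calibration is good to about 2 mm. A picture is of the moment at which its call begins. There is no depth.
- ctrl.close_job(): hands the job in; it is judged then, once.
The state is a dict: "time_s": time; "qpos": joint angles; "qd": joint speeds; "tau": joint torques, N m; "eef_pos": TCP position; "ee_rot": TCP orientation; "force": force on the tool from outside, world axes, zero at the start; "wrist_torque": the same for the moment, N m; "gripper_width": opening from 0.0 (shut) to 1.0 (fully open); "finger_force": force on a finger pad.
Only numpy, scipy, OpenCV 4.12 (cv2) and the standard library are available. Lean on these libraries where they do the work, as an engineer would, in place of code of your own. Each camera call takes 0.05 s, during which the arm holds its last target. There are 200 camera calls.

TASK

The centrifuge's rotor is back on its spindle but not yet fastened: take the red-headed hold-down screw out of the tube rack, lower it down the deep well in the rotor's hub and start it by feel in the spindle thread at the bottom. Turn it down clockwise until its head sits flat on the hub and is just nipped up finger-tight, then let go of it. Do not cross-thread or force it: press only lightly, stop as soon as you feel it nip, before it drags the rotor round, and leave the capped tubes in the rack and the bottle undisturbed.

Things in the scene. Friction and masses are not known exactly. Their poses are not given: they have to be found in the camera images.
- screw: Hold-down screw, about 190 g (150 to 240): red hexagonal hand grip 34 mm across flats, 44 mm tall, on a steel stem 16 mm thick. Origin: centre of the head's underside, the face that seats on the hub. z points up the screw to the head; x is square to one pair of flats, the other pairs lie at 60 and 120 degrees. It starts upright, thread down, hung by its head in a 22 mm rack hole.
- screw_grip (a point): Centre of the screw's red head, on its axis, 22 mm above the head's underside (so 22 mm above the rack's top face while parked and above the hub's top face when home). Same axes as the screw.
- screw_tip (a point): Lower end of the screw, 74 mm below the head's underside: a tapered pilot nose 4 mm long, 10 mm thick at its end; above it 12 mm of coarse right-hand thread, 19 mm over the crests, then plain stem. Turned on the thread starts under light pressure it may ride askew, or drop up to 6 mm with a click as it passes a start. Same axes as the screw.
- centrifuge: Bench centrifuge, fixed: white drum 390 mm across, black rim 188 mm high, bowl 304 mm wide; clear violet lid standing open beyond the drum on its own +y side, to 0.56 m high. Origin: centre of its underside, on the bench. In the bowl: the rotor with its hub in the middle, a dark spider and eight blue tube sleeves 125 mm out, lower than 130 mm. Nothing else in it moves.
- well (a point): Centre of the well's mouth in the flat top face (61 mm across) of the rotor's aluminium hub, 160 mm above the bench and 28 mm below the rim; z points up. The well is a plain hole 23 mm wide and 60 mm deep, its mouth chamfered to 28 mm. When home, the screw's origin is at this point. From where it first rests the screw needs 1.8 to 5 rad clockwise to come home; it then stops sinking, and 0.3 to 0.6 rad on (thread play) it nips: the moment climbs within 0.2 rad.
- thread_mouth (a point): Top of the spindle at the bottom of the well, 60 mm below its mouth, countersunk into a right-hand female thread: bore 20.4 mm, 16 mm between crests, two starts half a turn apart, lead 12 mm: clockwise from above the screw sinks 1.9 mm per rad. The angle of the thread starts is not known. Unturned, the screw rests on them with its head 3 to 9 mm too high.
- rotor_mark (a point): Yellow dot, 10 mm across, on one arm of the rotor's spider, 68 mm from the well's axis and 105 mm above the bench. Rotor and spindle are joined and stand at any angle; only the unpowered motor's drag, about 0.3 N m, holds them. Running the screw down takes under 0.15 N m; tightened past finger-tight it turns the rotor, and the dot with it.
- tube_a_mid (a point): Middle of a red-capped blood tube standing in the rack (16 mm over the cap, 100 mm tall; point half-way up).
- tube_b_mid (a point): The same, purple-capped tube.
- tube_c_mid (a point): The same, green-capped tube.
- rack: White tube rack, fixed, 190 x 70 x 85 mm (its x, y, z), origin at the centre of its underside. The screw is parked 60 mm to the -x side of its centre; the capped tubes stand in its +x half, 82 mm or more from the screw, their caps up to 106 mm above the bench.
- bottle: White bottle with a blue cap, 64 mm in diameter, 150 mm tall, standing on the bench; origin at the centre of its underside.
Things that resemble listed ones, but are neither listed nor needed, are in the scene too. Of the things that look like the screw, the middle-sized one is meant.

How it is judged:
On the way:
1. the screw is nipped up: its head is down on the hub and bears on it and on the thread with over 20 N together (z of screw in the frame of well below 0.0012 m and horizontal distance between screw and well below 0.004 m and contact force between screw and centrifuge above 20 N), for 0.1 s.
At the end, for the whole second after the job is handed in: The screw is threaded down the hub's well until its head sits on the hub: head underside within 1.2 mm of the hub's top face, centred within 3 mm, upright within 0.03 rad, at rest and released (z of screw in the frame of well between -0.002 and 0.0012 m and horizontal distance between screw and well below 0.003 m and angle between the z axis of screw and the z axis of well, either way round below 0.03 rad and linear speed of screw below 0.02 m/s); the robot touches nothing.
It fails at once if the screw is forced, dropped or jammed on its way in (contact forces with the centrifuge above 45 N before its head is home) (contact force between screw and centrifuge above 45 N and z of screw in the frame of well above 0.001 m and horizontal distance between screw and well below 0.05 m).
It fails at once if the screw is overtightened, so that it drags the rotor round (yellow mark carried over 10 mm) (distance of rotor_mark from where it was at the start of the episode above 0.01 m).
It fails at once if the screw is put askew (more than 0.1 rad) at the thread (angle between screw's own z axis and vertical above 0.1 rad and horizontal distance between screw and well below 0.02 m and z of screw in the frame of well below 0.015 m).
It fails at once if a capped tube is disturbed (distance of any of tube_a_mid, tube_b_mid, tube_c_mid from where it was at the start of the episode above 0.012 m).
It fails at once if the bottle is pushed or tipped (distance of bottle from where it was at the start of the episode above 0.015 m or angle between bottle's own z axis and vertical above 0.2 rad).
It also fails if it takes over 72 s, if anything falls off the work surface, if the arm or the gripper's body presses on something with over 40 N, if the wrist force passes 120 N, or if a joint passes its speed limit or range.

## Working session

There is one attempt and no reset: what is moved stays moved. The work goes in short steps, Python scripts to look and compute and a tool call to move; the robot and the scene stay as the last step left them, time stands still between calls to the robot, and variables do not carry over. Pictures are saved under pics/ and viewed, at most 10 in all, crops included, and the job is handed in when it is done.

Besides the shell and the picture viewer there is one more tool, called after "Request:" as name(argument=value, ...) on one line, values as JSON. play_rows: Moves the arm, as the interface text tells. Shift numbers are shares of 0.05 m and turn numbers shares of 0.1 rad, none past 1 either way. Its arguments: {"type":"object","properties":{"offset":{"type":"array"},"rotation":{"type":"array"},"hand":{"type":"array"},"force":{"type":"number"}},"required":["offset","rotation","hand"]}

```bash
ls; mkdir -p pics; cat > h.py <<'E'
import numpy as np, cv2
from scipy.spatial.transform import Rotation as R
from rig import ctrl
def att(a):
    a=np.array(a,float)
    return a if a.shape==(3,3) else (R.from_rotvec(a).as_matrix() if a.size==3 else R.from_quat(a).as_matrix())
def K(im):
    f=210/np.tan(np.radians(im['vertical_fov'])/2); return np.array([[f,0,im['cx']],[0,f,im['cy']],[0,0,1.]])
def ray(im,uv):
    p=cv2.undistortPoints(np.array([[uv]],float),K(im),None) [0,0]
    r=np.hypot(*p); s=r
    for _ in range(30): s=r/(1+im['k1']*s*s)
    p=p*(s/r if r>0 else 1)
    d=att(im['attitude'])@np.array([p[0],p[1],1]); return np.array(im['position']),d/np.linalg.norm(d)
def plane(im,uv,z):
    o,d=ray(im,uv); return o+d*(z-o[2])/d[2]
def cross(rays):
    A=0;b=0
    for o,d in rays:
        P=np.eye(3)-np.outer(d,d); A=A+P; b=b+P@o
    x=np.linalg.solve(A,b); return x,[np.linalg.norm((np.eye(3)-np.outer(d,d))@(x-o)) for o,d in rays]
def proj(im,X):
    c=att(im['attitude']).T@(np.array(X)-im['position']); p=c[:2]/c[2]; p=p*(1+im['k1']*(p@p)); k=K(im); return p*k[0,0]+k[:2,2]
def blobs(im,lo,hi,amin=30):
    h=cv2.cvtColor(im['frame'],cv2.COLOR_RGB2HSV)
    if lo[0]>hi[0]: m=cv2.inRange(h,lo,(180,)+tuple(hi[1:]))|cv2.inRange(h,(0,)+tuple(lo[1:]),hi)
    else: m=cv2.inRange(h,lo,hi)
    n,l,s,c=cv2.connectedComponentsWithStats(m)
    return [(s[i].tolist(),c[i].round(1).tolist()) for i in range(1,n) if s[i][4]>=amin]
E
python3 - <<'E'
from h import *
import pickle
for n in ['scene','top','wrist']:
    im=ctrl.get_image(n); pickle.dump(im,open(n+'.pkl','wb'))
    cv2.imwrite(f'pics/{n}0.png',im['frame'][:,:,::-1])
    print(n,im['vertical_fov'],im['cx'],im['cy'],im['k1'],im['position'],im['attitude'])
    print(' red',blobs(im,(172,110,60),(8,255,255)))
    print(' yel',blobs(im,(22,120,120),(35,255,255),8))
print(ctrl.state())
E
```

```text
pics
scene 52.87219927066602 280.77893619938493 209.62619363858784 0.023457819669920794 [0.87237763 0.46037351 0.794172  ] [-0.7262124  -2.61085898  1.08107591]
 red [([474, 0, 53, 165, 3119], [491.2, 88.2]), ([333, 33, 46, 28, 1036], [355.4, 46.7]), ([506, 69, 47, 24, 265], [534.2, 85.5]), ([541, 92, 7, 13, 32], [544.8, 98.5]), ([284, 152, 10, 13, 95], [288.5, 158.1]), ([263, 158, 13, 20, 177], [268.7, 169.0]), ([289, 164, 21, 33, 449], [298.4, 182.6]), ([238, 178, 6, 9, 44], [240.8, 181.8]), ([441, 205, 67, 27, 668], [478.5, 221.8])]
 yel [([45, 129, 7, 2, 9], [47.7, 129.2]), ([36, 132, 19, 17, 110], [45.3, 140.1]), ([0, 170, 43, 10, 85], [20.8, 176.7])]
top 53.366337970885304 282.95965990231724 214.28254861010598 -0.03334128003653741 [ 0.39717258 -0.16457817  0.97108358] [-2.15773128  2.13957739 -0.08058284]
 red [([345, 195, 8, 8, 45], [348.2, 198.2]), ([343, 228, 19, 19, 122], [351.0, 237.6]), ([288, 234, 25, 26, 210], [300.3, 246.1]), ([212, 245, 11, 8, 47], [216.9, 248.5]), ([367, 276, 12, 13, 48], [370.8, 280.3]), ([221, 383, 52, 37, 654], [245.4, 399.6])]
 yel []
wrist 71.59
[... 159 characters left out ...]
 []
{'time_s': 0.15, 'qpos': array([-1.36029217e+00,  2.91157258e-01, -1.53914484e-01,  1.12671900e+00,
       -7.25836723e-06,  1.43149609e+00]), 'qd': array([ 6.99954065e-04, -2.43187970e-03,  1.56917705e-03,  7.90716376e-04,
       -9.42203539e-05, -5.55347564e-05]), 'tau': array([ 1.35515413e-03, -5.37371492e+01,  3.31519854e+01,  1.14926806e-02,
       -1.35775113e-04,  1.04320716e-05]), 'eef_pos': array([ 0.17986097, -0.49290003,  0.24487527]), 'ee_rot': array([-3.09268478e+00, -5.46501388e-01,  6.69722337e-05]), 'force': array([0.02855053, 0.17528738, 0.94080945]), 'wrist_torque': array([ 0.01880996, -0.08813692,  0.00665187]), 'finger_force': 0.0, 'gripper_width': 0.9963295510188662}
```

View pics/scene0.png

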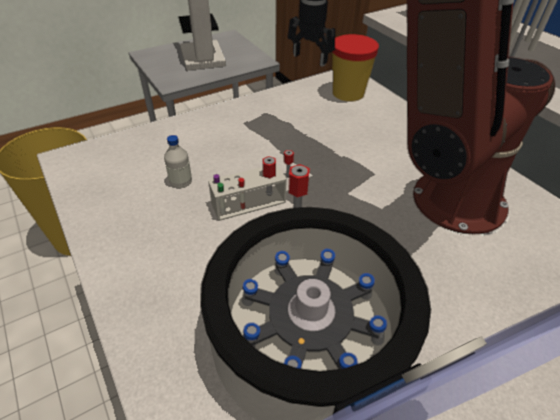

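View pics/top0.png

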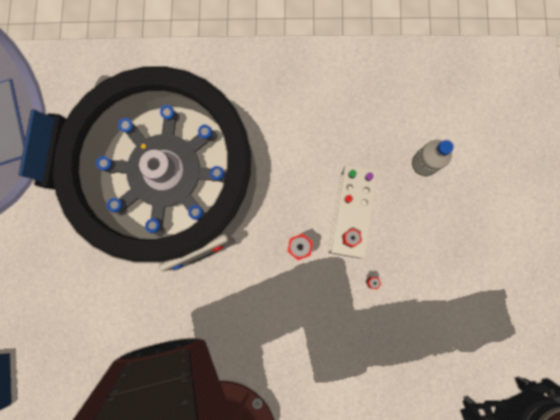

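The scene view shows the rack with the middle-sized red screw at (269,167), the large decoy at (298,182) and the small one at (289,158); the hub is at (313,293). In the top view the rack screw is at (352,237), decoys are at (300,246) and (374,282), the hub is at (154,163) and the yellow dot at (143,146).

```bash
python3 - <<'E'
from h import *
import pickle
s=pickle.load(open('scene.pkl','rb'));t=pickle.load(open('top.pkl','rb'))
def crop(im,u,v,w=40,h=30): return cv2.resize(im['frame'][v-h:v+h,u-w:u+w,::-1],(400,300),interpolation=cv2.INTER_CUBIC)
cv2.imwrite('pics/c1.png',np.vstack([np.hstack([crop(s,270,168),crop(t,352,237)]),np.hstack([crop(s,313,293),crop(t,154,163)])]))
for n,a,b in [('screw',(269,160.5),(352,237.6)),('well',(313.5,292),(154,163))]:
    print(n,cross([ray(s,a),ray(t,b)]), plane(t,b,.129 if n=='screw' else .16),plane(s,a,.129 if n=='screw' else .16))
E
```

```text
screw (array([ 0.44393356, -0.27464791,  0.12641862]), [np.float64(0.0003807517129167553), np.float64(0.00038075171291688056)]) [ 0.44348188 -0.27408604  0.129     ] [ 0.44586678 -0.27207584  0.129     ]
well (array([0.58785032, 0.12590102, 0.15771498]), [np.float64(0.0011714897095405417), np.float64(0.0011714897095403654)]) [0.58822778 0.1243552  0.16      ] [0.58793347 0.12779766 0.16      ]
```

View pics/c1.png

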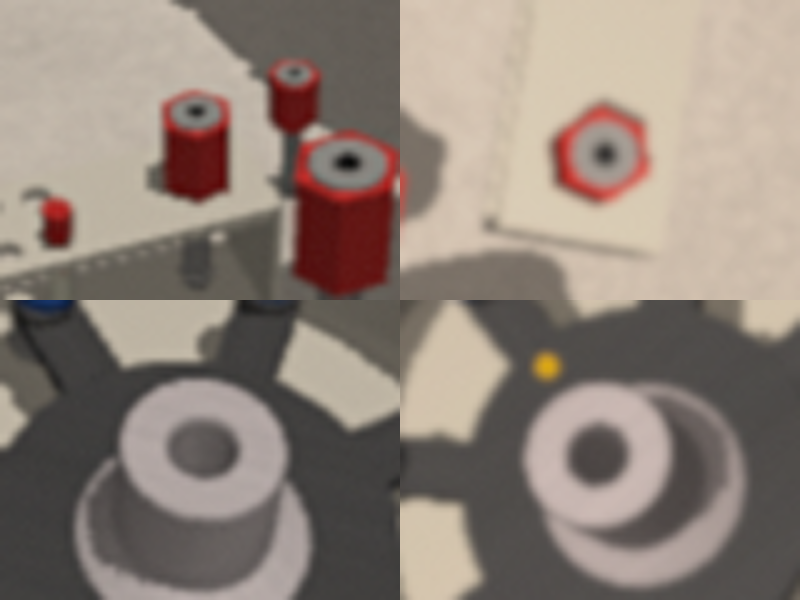

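```bash
cat >> h.py <<'E'
def go(target=None,yaw_tool=0.0,show=True):
    "rows needed: world shift -> tool axes in full-scale units"
    s=ctrl.state(); M=R.from_rotvec(s['ee_rot']).as_matrix()
    if show: print('t',round(s['time_s'],2),'p',s['eef_pos'].round(4),'q',s['qpos'].round(3),'F',s['force'].round(2),'T',s['wrist_torque'].round(3),'w',round(s['gripper_width'],3),'ff',round(s['finger_force'],1))
    if show: print(' tool x',M[:,0].round(4),'y',M[:,1].round(4),'z',M[:,2].round(4))
    if target is not None: print(' units',(M.T@(np.array(target)-s['eef_pos'])/0.05).round(3),'tilt units (rotvec to upright, tool)',(M.T@np.cross(M[:,2],[0,0,-1])/0.1).round(3))
E
python3 - <<'E'
from h import *
import pickle
s=pickle.load(open('scene.pkl','rb'));t=pickle.load(open('top.pkl','rb'));w=pickle.load(open('wrist.pkl','rb'))
for a,b in [((269.2,160.2),(352.8,237.8)),((313.6,292.6),(153.6,164.0))]: print(cross([ray(s,a),ray(t,b)]))
print('bigdecoy',plane(t,(300,246),.13),'rack corner',plane(t,(333,251),.085),'bottle',plane(t,(445,148),.15),'mark',plane(t,(143.2,146),.105))
st=ctrl.state();M=R.from_rotvec(st['ee_rot']).as_matrix()
print('cam in tool',M.T@(np.array(w['position'])-st['eef_pos']),'\n',M.T@att(w['attitude']))
for d in [0,.05,.1,.15]: print(d,proj(w,st['eef_pos']+M[:,2]*d))
go([.444,-.2745,.245])
E
```

```text
(array([ 0.44314385, -0.27597199,  0.12626882]), [np.float64(0.0001206957747182903), np.float64(0.00012069577471828203)])
(array([0.58691093, 0.1266759 , 0.15597672]), [np.float64(0.00026013418694984804), np.float64(0.0002601341869498735)])
bigdecoy [ 0.425721   -0.16987549  0.13      ] rack corner [ 0.41734106 -0.23971634  0.085     ] bottle [ 0.62271613 -0.45830464  0.15      ] mark [0.63868572 0.16949245 0.105     ]
cam in tool [ 0.08419259  0.00030523 -0.12871878] 
 [[-3.65462887e-04 -9.46097535e-01 -3.23881645e-01]
 [ 9.99999069e-01  8.00985388e-05 -1.36236055e-03]
 [ 1.31486841e-03 -3.23881842e-01  9.46096625e-01]]
0 [284.84154193 284.78651376]
0.05 [284.98806048 243.0761918 ]
0.1 [285.07796077 217.47122106]
0.15 [285.13864438 200.18226059]
t 0.15 p [ 0.1799 -0.4929  0.2449] q [-1.36   0.291 -0.154  1.127 -0.     1.431] F [0.03 0.18 0.94] T [ 0.019 -0.088  0.007] w 0.996 ff 0.0
 tool x [9.394e-01 3.427e-01 1.000e-04] y [ 0.3427 -0.9394 -0.001 ] z [-2.e-04  1.e-03 -1.e+00]
 units [ 6.460e+00 -2.293e+00  1.000e-03] tilt units (rotvec to upright, tool) [-0.01  -0.001  0.   ]
```

Request:
play_rows(offset=[[0.9, -0.32, 0], [0.9, -0.32, 0], [0.9, -0.32, 0], [0.9, -0.32, 0], [0.9, -0.32, 0]], rotation=[[0, 0, 0], [0, 0, 0], [0, 0, 0], [0, 0, 0], [0, 0, 0]], hand=[1, 1, 1, 1, 1])

```text
time_s: 0.78
eef_pos: [0.3649, -0.3398, 0.2452]
ee_rot: [-3.094, -0.546, 0.0]
force: [0.1, -1.3, -0.2]
gripper_width: 1.001
finger_force: 0.0
```

```bash
python3 - <<'E'
from h import *
import pickle
im=ctrl.get_image('wrist'); pickle.dump(im,open('w1.pkl','wb'))
cv2.imwrite('pics/w1.png',im['frame'][:,:,::-1])
print(blobs(im,(172,110,60),(8,255,255)))
go([.444,-.2745,.245])
E
```

```text
[([266, 0, 16, 7, 51], [272.4, 2.0]), ([43, 31, 108, 77, 2172], [89.9, 67.5]), ([100, 38, 20, 13, 75], [109.9, 44.9]), ([220, 72, 50, 50, 773], [244.7, 96.5]), ([257, 185, 25, 33, 354], [269.2, 198.7])]
t 0.82 p [ 0.368  -0.3364  0.2452] q [-0.889  0.241 -0.221  1.109  0.003  1.9  ] F [ 1.95  4.58 -0.21] T [ 0.289 -0.097 -0.017] w 1.0 ff 0.0
 tool x [0.9386 0.345  0.0025] y [ 0.3451 -0.9386 -0.0014] z [ 0.0019  0.0022 -1.    ]
 units [ 1.853 -0.638  0.01 ] tilt units (rotvec to upright, tool) [-0.014 -0.025  0.   ]
```

View pics/w1.png

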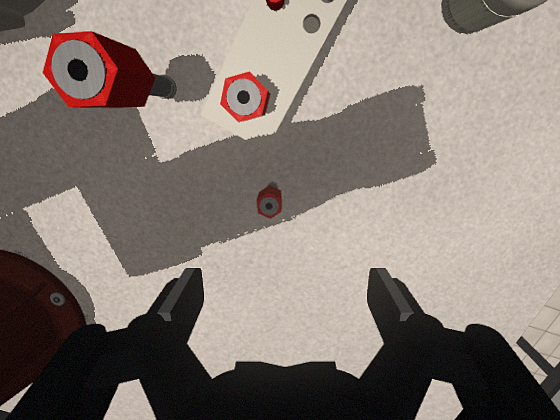

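The wrist view shows the rack screw at (244,97), the tall decoy at (78,70) and the small one at (269,200); the pads are at (190,300) and (380,300).

Request:
play_rows(offset=[[0.9, -0.32, 0], [0.9, -0.32, 0], [0, 0, 0], [0, 0, 0]], rotation=[[0, 0, 0], [0, 0, 0], [0, 0, 0], [0, 0, 0]], hand=[1, 1, 1, 1])

```text
time_s: 1.32
eef_pos: [0.4372, -0.28, 0.2451]
ee_rot: [-3.093, -0.548, 0.001]
force: [-0.4, -0.5, -0.6]
gripper_width: 1.0
finger_force: 0.0
```

```bash
cat >> h.py <<'E'
def hexfit(im,guess,ztop):
    "largest red blob near guess: grey disc centre and hexagon corners of the head's top"
    h=cv2.cvtColor(im['frame'],cv2.COLOR_RGB2HSV)
    m=(cv2.inRange(h,(172,110,165),(180,255,255))|cv2.inRange(h,(0,110,165),(8,255,255)))
    cs,_=cv2.findContours(m,cv2.RETR_EXTERNAL,cv2.CHAIN_APPROX_NONE)
    c=min([c for c in cs if cv2.contourArea(c)>150],key=lambda c:np.hypot(*(c.reshape(-1,2).mean(0)-guess)))
    hull=cv2.convexHull(c); ap=cv2.approxPolyDP(hull,0.035*cv2.arcLength(hull,True),True).reshape(-1,2)
    W=np.array([plane(im,p,ztop)[:2] for p in ap]); e=np.roll(W,-1,0)-W
    L=np.hypot(*e.T); a=np.degrees(np.arctan2(e[:,1],e[:,0]))
    ph=np.angle(np.sum(L*np.exp(6j*np.radians(a))))/6
    mm=cv2.moments(hull); u=(mm['m10']/mm['m00'],mm['m01']/mm['m00'])
    print('c',np.round(u,2),'n',len(ap),'edges mm',(L*1000).round(1),'ang',(a%60).round(1),'edge phase deg',np.degrees(ph).round(2),'plane',plane(im,u,ztop).round(4))
    return u
E
python3 - <<'E'
from h import *
import pickle
w1=pickle.load(open('w1.pkl','rb'))
im=ctrl.get_image('wrist'); pickle.dump(im,open('w2.pkl','wb'))
cv2.imwrite('pics/w2.png',im['frame'][:,:,::-1])
u1=hexfit(w1,(244,97),.129)
u2=hexfit(im,proj(im,[.444,-.275,.129]),.129)
print(cross([ray(w1,u1),ray(im,u2)]))
s=pickle.load(open('scene.pkl','rb'));t=pickle.load(open('top.pkl','rb'))
print('decoy',cross([ray(w1,(78,70)),ray(t,(300,246)),ray(s,(298,172))]))
go([.444,-.2745,.245])
E
```

```text
c [243.2   96.33] n 6 edges mm [18.3 19.5 19.3 19.  17.5 21.5] ang [4.6 4.6 3.8 6.4 6.  7.2] edge phase deg 5.47 plane [ 0.4435 -0.276   0.129 ]
c [311.17 107.82] n 7 edges mm [5.  6.8 8.1 5.8 6.1 4.9 5.6] ang [13.7 22.  18.6 18.  28.6 40.6 57.9] edge phase deg 20.3 plane [ 0.5261 -0.2697  0.129 ]
(array([ 0.48400956, -0.27416404,  0.17045693]), [np.float64(0.04111764096714041), np.float64(0.04111764096714039)])
decoy (array([ 0.42463051, -0.16877319,  0.15815077]), [np.float64(0.002932817815257886), np.float64(0.0009347383047898374), np.float64(0.002528645125556043)])
t 1.38 p [ 0.4369 -0.2804  0.2451] q [-0.711  0.28  -0.169  1.123 -0.     2.081] F [ 0.24 -0.27 -0.24] T [ 0.01  -0.011 -0.001] w 0.998 ff 0.0
 tool x [ 9.396e-01  3.423e-01 -5.000e-04] y [ 3.423e-01 -9.396e-01 -3.000e-04] z [-6.e-04  1.e-04 -1.e+00]
 units [ 0.174 -0.062  0.003] tilt units (rotvec to upright, tool) [-0.003  0.005  0.   ]
```

View pics/w2.png

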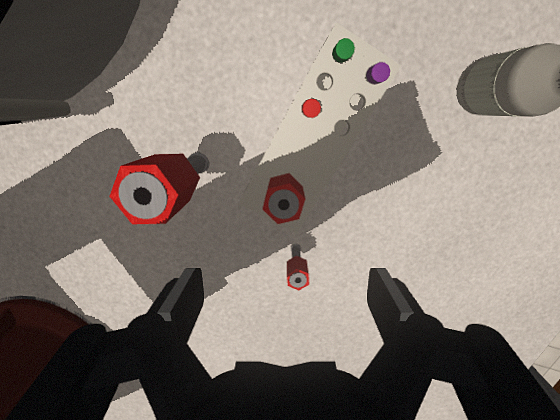

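The screw is now in shadow, with its head centre at about (284,204); the tall decoy is at (143,195), the small one at (298,280) and the tube caps at (312,108), (344,49), (378,72).

```bash
python3 - <<'E'
from h import *
import pickle
L=lambda n:pickle.load(open(n+'.pkl','rb'))
w1,w2,s,t=map(L,['w1','w2','scene','top'])
h=cv2.cvtColor(w2['frame'],cv2.COLOR_RGB2HSV)
for im,g in((w1,(244,97)),(w2,(284,204))):
    v=im['frame'].max(2)[g[1]-7:g[1]+8,g[0]-7:g[0]+8].astype(float); print(v.min(),v.max())
    k=(v<v.min()+25); ys,xs=np.nonzero(k); print(g[0]-7+xs.mean(),g[1]-7+ys.mean(),k.sum())
A=(244,97);B=(284,204)
def dot(im,g):
    v=im['frame'].max(2)[g[1]-7:g[1]+8,g[0]-7:g[0]+8].astype(float); ys,xs=np.nonzero(v<v.min()+25); return (g[0]-7+xs.mean(),g[1]-7+ys.mean())
a,b=dot(w1,A),dot(w2,B)
print('w',cross([ray(w1,a),ray(w2,b)]));print('all',cross([ray(w1,a),ray(w2,b),ray(s,(269.2,160.2)),ray(t,(352.8,237.8))]))
print(plane(w2,b,.129),plane(w1,a,.129))
print('small',cross([ray(w2,(298,280)),ray(t,(374.5,282.5))]))
print('tubeA',plane(w2,(312,108),.106))
E
```

```text
17.0 193.0
242.57142857142858 96.57142857142857 63
21.0 86.0
283.3 204.3 90
w (array([ 0.44327565, -0.27601827,  0.13134726]), [np.float64(0.00011880364934440196), np.float64(0.00011880364934446674)])
all (array([ 0.44292754, -0.27585053,  0.12692425]), [np.float64(0.0006188450343785215), np.float64(0.001101738043274816), np.float64(0.0005520760210495486), np.float64(0.0002970273246115436)])
[ 0.44264714 -0.27634665  0.129     ] [ 0.44319159 -0.27558374  0.129     ]
small (array([ 0.35289437, -0.32558026,  0.09052748]), [np.float64(0.0005713051223328507), np.float64(0.0005713051223327536)])
tubeA [ 0.52706841 -0.27212476  0.106     ]
```

Request:
play_rows(offset=[[0.145, -0.04, 0], [0, 0, 0.5], [0, 0, 0.5], [0, 0, 0], [0, 0, 0]], rotation=[[0, 0, 0], [0, 0, 0.9], [0, 0, 0.9], [0, 0, 0.73], [0, 0, 0]], hand=[0.4, 0.4, 0.4, 0.4, 0.4], force=40)

```text
time_s: 2.0
eef_pos: [0.4434, -0.276, 0.1952]
ee_rot: [-3.138, -0.151, 0.0]
force: [0.6, 0.2, -0.6]
gripper_width: 0.7
finger_force: 0.0
```

```bash
python3 - <<'E'
from h import *
im=ctrl.get_image('wrist'); cv2.imwrite('pics/w3.png',im['frame'][:,:,::-1])
st=ctrl.state();M=R.from_rotvec(st['ee_rot']).as_matrix()
print('expect screw at',proj(im,[.443,-.276,.129]))
v=im['frame'].max(2); p=proj(im,[.443,-.276,.129]).astype(int); v=v[p[1]-14:p[1]+15,p[0]-14:p[0]+15].astype(float); ys,xs=np.nonzero(v<v.min()+20); u=(p[0]-14+xs.mean(),p[1]-14+ys.mean()); print(u,plane(im,u,.129))
go([.443,-.276,.106])
E
```

```text
expect screw at [285.15512018 233.92672272]
(np.float64(285.4471544715447), np.float64(234.72357723577235)) [ 0.44239217 -0.27627233  0.129     ]
t 2.05 p [ 0.4435 -0.276   0.1955] q [-0.697  0.319 -0.249  1.002  0.     2.347] F [0.41 0.01 0.47] T [ 0.008 -0.011  0.014] w 0.699 ff 0.0
 tool x [9.952e-01 9.740e-02 2.000e-04] y [ 9.740e-02 -9.952e-01  1.000e-04] z [ 2.e-04 -1.e-04 -1.e+00]
 units [-0.011 -0.002  1.789] tilt units (rotvec to upright, tool) [ 0.001 -0.002  0.   ]
```

View pics/w3.png

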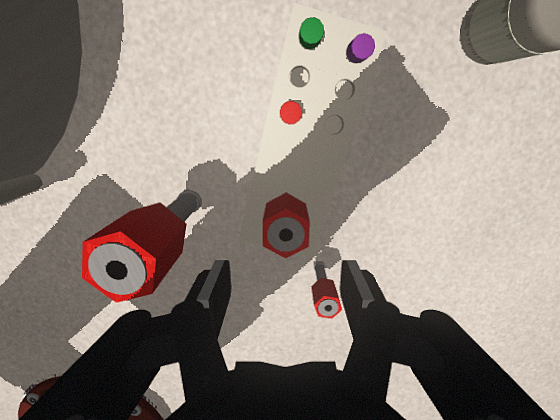

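The screw head at (285,235) is aligned between the pads, with its flats square to the closing line. Next I descend, grip and lift.

Request:
play_rows(offset=[[-0.01, 0, 0.6], [0, 0, 0.6], [0, 0, 0.58], [0, 0, 0], [0, 0, 0]], rotation=[[0, 0, 0], [0, 0, 0], [0, 0, 0], [0, 0, 0], [0, 0, 0]], hand=[0.4, 0.4, 0.4, 0.4, -1], force=40)

```text
time_s: 2.68
eef_pos: [0.4436, -0.2763, 0.1075]
ee_rot: [3.137, 0.153, 0.002]
force: [-0.2, -0.9, 0.2]
gripper_width: 0.501
finger_force: 0.0
```

Request:
play_rows(offset=[[0, 0, 0], [0, 0, 0], [0, 0, 0], [0, 0, 0]], rotation=[[0, 0, 0], [0, 0, 0], [0, 0, 0], [0, 0, 0]], hand=[-1, -1, -1, -1])

```text
time_s: 3.18
eef_pos: [0.444, -0.2764, 0.1079]
ee_rot: [3.136, 0.152, 0.003]
force: [-0.9, -0.4, 6.5]
gripper_width: 0.394
finger_force: 40.7
```

```bash
python3 - <<'E'
from h import *
go([.443,-.276,.3])
E
```

```text
t 3.17 p [ 0.444  -0.2764  0.1079] q [-0.697  0.405 -0.377  0.786 -0.     2.348] F [-0.89 -0.39  6.52] T [ 0.145  0.179 -0.002] w 0.394 ff 40.7
 tool x [0.9953 0.0968 0.0019] y [ 0.0968 -0.9953  0.002 ] z [ 0.0021 -0.0018 -1.    ]
 units [-1.100e-02 -3.000e-03 -3.843e+00] tilt units (rotvec to upright, tool) [ 0.02  -0.019  0.   ]
```

Request:
play_rows(offset=[[0, 0, -0.4], [0, 0, -1], [0, 0, -1], [0, 0, -1], [0, 0, -1]], rotation=[[0, 0, 0], [0, 0, 0], [0, 0, 0], [0, 0, -1], [0, 0, -1]], hand=[-1, -1, -1, -1, -1])

```text
time_s: 3.8
eef_pos: [0.4429, -0.2755, 0.3287]
ee_rot: [3.105, 0.47, 0.001]
force: [0.3, -0.3, -2.3]
gripper_width: 0.392
finger_force: 55.5
```

Request:
play_rows(offset=[[0, 0, 0], [0, 0, 0], [0, 0, 0], [0, 0, 0], [0, 0, 0]], rotation=[[0, 0, -1], [0, 0, -1], [0, 0, -1], [0, 0, -1], [0, 0, -1]], hand=[-1, -1, -1, -1, -1])

```text
time_s: 4.42
eef_pos: [0.443, -0.2756, 0.3269]
ee_rot: [2.893, 1.224, 0.0]
force: [-0.9, -0.0, -2.1]
gripper_width: 0.387
finger_force: 55.4
```

Request:
play_rows(offset=[[0, 0, 0], [0, 0, 0], [0, 0, 0], [0, 0, 0], [0, 0, 0]], rotation=[[0, 0, -1], [0, 0, -1], [0, 0, -1], [0, 0, -1], [0, 0, -1]], hand=[-1, -1, -1, -1, -1])

```text
time_s: 5.05
eef_pos: [0.443, -0.2756, 0.3269]
ee_rot: [2.5, 1.901, 0.0]
force: [-0.0, 0.1, -1.8]
gripper_width: 0.393
finger_force: 55.4
```

Request:
play_rows(offset=[[0, 0, 0], [0, 0, 0], [0, 0, 0], [0, 0, 0], [0, 0, 0]], rotation=[[0, 0, -1], [0, 0, -1], [0, 0, -1], [0, 0, -1], [0, 0, -1]], hand=[-1, -1, -1, -1, -1])

```text
time_s: 5.68
eef_pos: [0.443, -0.2756, 0.3269]
ee_rot: [1.952, 2.461, -0.0]
force: [-0.2, 0.3, -2.4]
gripper_width: 0.395
finger_force: 55.4
```

Request:
play_rows(offset=[[0, 0, 0], [0, 0, 0], [0, 0, 0], [0, 0, 0], [0, 0, 0]], rotation=[[0, 0, -1], [0, 0, -1], [0, 0, -1], [0, 0, -1], [0, 0, -1]], hand=[-1, -1, -1, -1, -1])

```text
time_s: 6.3
eef_pos: [0.443, -0.2756, 0.3269]
ee_rot: [1.283, 2.867, -0.0]
force: [-0.0, -0.2, -2.5]
gripper_width: 0.387
finger_force: 55.4
```

Request:
play_rows(offset=[[0, 0, 0], [0, 0, 0], [0, 0, 0], [0, 0, 0], [0, 0, 0]], rotation=[[0, 0, -1], [0, 0, -1], [0, 0, -1], [0, 0, -1], [0, 0, -1]], hand=[-1, -1, -1, -1, -1])

```text
time_s: 6.92
eef_pos: [0.443, -0.2756, 0.3269]
ee_rot: [0.533, 3.095, -0.0]
force: [0.4, -0.2, -1.1]
gripper_width: 0.386
finger_force: 55.4
```

Request:
play_rows(offset=[[0, 0, 0], [0, 0, 0], [0, 0, 0], [0, 0, 0], [0, 0, 0]], rotation=[[0, 0, -1], [0, 0, -1], [0, 0, -1], [0, 0, -1], [0, 0, -1]], hand=[-1, -1, -1, -1, -1])

```text
time_s: 7.55
eef_pos: [0.443, -0.2756, 0.3269]
ee_rot: [-0.249, 3.131, -0.001]
force: [0.1, -0.0, -2.3]
gripper_width: 0.388
finger_force: 55.4
```

```bash
python3 - <<'E'
from h import *
go([.587,.127,.33])
E
```

```text
t 7.55 p [ 0.443  -0.2756  0.3269] q [-0.697  0.254  0.009  1.326 -0.    -0.856] F [ 0.15 -0.04 -2.33] T [ 0.056 -0.051  0.024] w 0.388 ff 55.4
 tool x [-9.874e-01 -1.581e-01 -3.000e-04] y [-1.581e-01  9.874e-01 -5.000e-04] z [ 4.e-04 -4.e-04 -1.e+00]
 units [-4.117  7.496 -0.065] tilt units (rotvec to upright, tool) [-0.005  0.003  0.   ]
```

Request:
play_rows(offset=[[-0.45, 0.83, 0], [-0.45, 0.83, 0], [-0.45, 0.83, 0], [-0.45, 0.83, 0], [-0.45, 0.83, 0]], rotation=[[0, 0, 0], [0, 0, 0], [0, 0, 0], [0, 0, 0], [0, 0, 0]], hand=[-1, -1, -1, -1, -1])

```text
time_s: 8.18
eef_pos: [0.5225, -0.0518, 0.327]
ee_rot: [-0.244, 3.131, -0.001]
force: [0.5, -0.1, -2.1]
gripper_width: 0.391
finger_force: 55.5
```

Request:
play_rows(offset=[[-0.45, 0.83, 0], [-0.45, 0.83, 0], [-0.45, 0.83, 0], [-0.45, 0.83, 0], [0, 0, 0]], rotation=[[0, 0, 0], [0, 0, 0], [0, 0, 0], [0, 0, 0], [0, 0, 0]], hand=[-1, -1, -1, -1, -1])

```text
time_s: 8.8
eef_pos: [0.5858, 0.1275, 0.3262]
ee_rot: [-0.25, 3.131, 0.001]
force: [-0.1, -0.2, -1.2]
gripper_width: 0.39
finger_force: 55.3
```

Request:
play_rows(offset=[[0, 0, 0], [0, 0, 0], [0, 0, 0], [0, 0, 0], [0, 0, 0]], rotation=[[0, 0, -1], [0, 0, -1], [0, 0, -1], [0, 0, -1], [0, 0, -1]], hand=[-1, -1, -1, -1, -1])

```text
time_s: 9.43
eef_pos: [0.5851, 0.1237, 0.3268]
ee_rot: [-1.015, 2.973, -0.001]
force: [0.6, -0.6, -1.3]
gripper_width: 0.387
finger_force: 55.4
```

```bash
python3 - <<'E'
from h import *
import pickle
im=ctrl.get_image('wrist'); pickle.dump(im,open('w4.pkl','wb'));cv2.imwrite('pics/w4.png',im['frame'][:,:,::-1])
print(proj(im,[.587,.127,.16]))
go([.587,.127,.33])
E
```

```text
[286.73957296 197.41952655]
t 9.47 p [0.5852 0.1238 0.3268] q [ 0.086  0.411  0.234  1.393 -0.    -0.576] F [ 0.76 -0.29 -1.23] T [-0.016 -0.012  0.003] w 0.387 ff 55.4
 tool x [-7.884e-01 -6.152e-01 -1.000e-04] y [-6.152e-01  7.884e-01 -4.000e-04] z [ 3.e-04 -3.e-04 -1.e+00]
 units [-0.069  0.029 -0.063] tilt units (rotvec to upright, tool) [-0.004  0.001  0.   ]
```

View pics/w4.png

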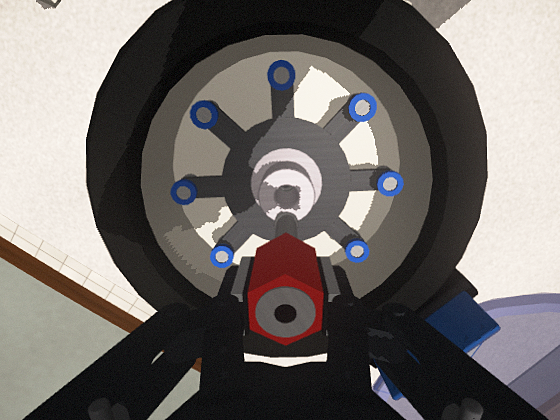

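The well mouth shows near (287,193) in the hub, with the screw stem coming to (287,220), held straight. I rotate on to the start of the joint-6 range.

Request:
play_rows(offset=[[0, 0, 0], [0, 0, 0], [0, 0, 0], [0, 0, 0], [0, 0, 0]], rotation=[[0, 0, -1], [0, 0, -1], [0, 0, -1], [0, 0, -1], [0, 0, -1]], hand=[-1, -1, -1, -1, -1])

```text
time_s: 10.1
eef_pos: [0.5852, 0.1239, 0.3267]
ee_rot: [-1.717, 2.631, -0.0]
force: [0.4, -0.2, -2.2]
gripper_width: 0.392
finger_force: 55.4
```

Request:
play_rows(offset=[[0, 0, 0], [0, 0, 0], [0, 0, 0], [0, 0, 0], [0, 0, 0]], rotation=[[0, 0, -1], [0, 0, -1], [0, 0, -1], [0, 0, -1], [0, 0, -1]], hand=[-1, -1, -1, -1, -1])

```text
time_s: 10.72
eef_pos: [0.5852, 0.1239, 0.3267]
ee_rot: [-2.314, 2.124, -0.001]
force: [-0.7, -0.3, -2.1]
gripper_width: 0.387
finger_force: 55.4
```

Request:
play_rows(offset=[[0, 0, 0], [0, 0, 0], [0, 0, 0], [0, 0, 0], [0, 0, 0]], rotation=[[0, 0, -1], [0, 0, -1], [0, 0, -1], [0, 0, -1], [0, 0, -1]], hand=[-1, -1, -1, -1, -1])

```text
time_s: 11.35
eef_pos: [0.5852, 0.1239, 0.3267]
ee_rot: [2.768, -1.486, 0.001]
force: [0.0, -0.9, -2.2]
gripper_width: 0.392
finger_force: 55.4
```

Request:
play_rows(offset=[[0, 0, 0], [0, 0, 0], [0, 0, 0], [0, 0, 0], [0, 0, 0]], rotation=[[0, 0, -1], [0, 0, -1], [0, 0, -1], [0, 0, -1], [0, 0, -1]], hand=[-1, -1, -1, -1, -1])

```text
time_s: 11.98
eef_pos: [0.5852, 0.1239, 0.3267]
ee_rot: [3.049, -0.755, 0.0]
force: [0.2, 0.2, -1.6]
gripper_width: 0.39
finger_force: 55.4
```

Request:
play_rows(offset=[[0, 0, 0], [0, 0, 0], [0, 0, 0], [0, 0, 0], [0, 0, 0]], rotation=[[0, 0, -1], [0, 0, -1], [0, 0, -1], [0, 0, -1], [0, 0, -0.6]], hand=[-1, -1, -1, -1, -1])

```text
time_s: 12.6
eef_pos: [0.5852, 0.1239, 0.3267]
ee_rot: [3.141, -0.041, 0.0]
force: [-0.3, 0.3, -1.2]
gripper_width: 0.39
finger_force: 55.4
```

```bash
python3 - <<'E'
from h import *
import pickle
a=pickle.load(open('w4.pkl','rb'))
im=ctrl.get_image('wrist'); pickle.dump(im,open('w5.pkl','wb'))
f=lambda i:cv2.resize(i['frame'][140:240,237:337,::-1],(400,400),interpolation=cv2.INTER_CUBIC)
cv2.imwrite('pics/w5.png',np.hstack([f(a),f(im)]))
print(proj(im,[.587,.127,.16]),proj(a,[.587,.127,.16]))
go([.587,.127,.33])
E
```

```text
[282.2690679  193.98249995] [286.73957296 197.41952655]
t 12.65 p [0.5852 0.1239 0.3267] q [ 0.087  0.411  0.234  1.393 -0.    -3.031] F [ 0.02 -0.08 -1.38] T [-0.009  0.007  0.045] w 0.394 ff 55.4
 tool x [ 9.997e-01 -2.370e-02  3.000e-04] y [-2.370e-02 -9.997e-01  2.000e-04] z [ 3.e-04 -2.e-04 -1.e+00]
 units [ 0.034 -0.063 -0.065] tilt units (rotvec to upright, tool) [ 0.002 -0.003  0.   ]
```

View pics/w5.png

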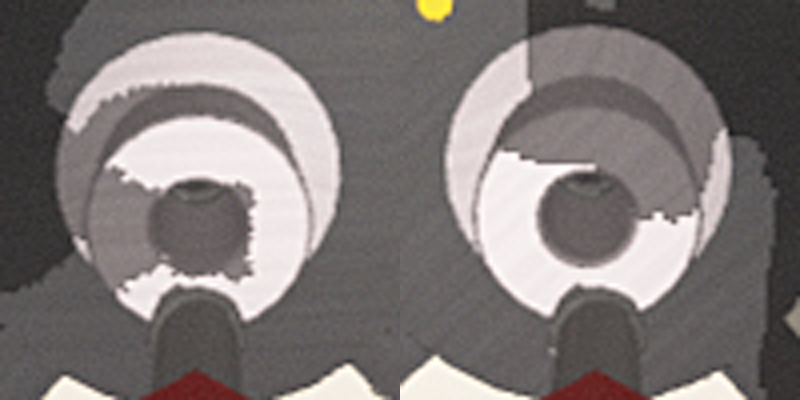

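In both crops the hub and its well mouth are clear: the well mouth is at about (199,226) on the left and (188,217) on the right in 4x crop pixels, with the stem end centred at x≈196.

```bash
python3 - <<'E'
from h import *
import pickle
a=pickle.load(open('w4.pkl','rb'));b=pickle.load(open('w5.pkl','rb'))
ua=(286.9-.4,196.4-.4);ub=(284.1-.4,194.2-.4)
print(plane(a,ua,.16),plane(b,ub,.16),cross([ray(a,ua),ray(b,ub)]))
s=ctrl.state()['eef_pos']
for im in(a,b): print('axis at tip',proj(im,s-[0,0,.097]),'at underside',proj(im,s-[0,0,.023]),' seen x',237+196.2/4-.4)
go([.587,.127,.33])
E
```

```text
[0.58592188 0.12584439 0.16      ] [0.5871596 0.1254893 0.16     ] (array([0.58647749, 0.12585801, 0.15799443]), [np.float64(0.00036210018509656093), np.float64(0.00036210018509662213)])
axis at tip [285.57721941 217.34021714] at underside [285.86412927 260.98665327]  seen x 285.65000000000003
axis at tip [285.24846278 218.64273159] at underside [285.20309607 262.64659774]  seen x 285.65000000000003
t 12.65 p [0.5852 0.1239 0.3267] q [ 0.087  0.411  0.234  1.393 -0.    -3.031] F [ 0.02 -0.08 -1.38] T [-0.009  0.007  0.045] w 0.394 ff 55.4
 tool x [ 9.997e-01 -2.370e-02  3.000e-04] y [-2.370e-02 -9.997e-01  2.000e-04] z [ 3.e-04 -2.e-04 -1.e+00]
 units [ 0.034 -0.063 -0.065] tilt units (rotvec to upright, tool) [ 0.002 -0.003  0.   ]
```

Request:
play_rows(offset=[[0.025, -0.037, 0], [0, 0, 0.6], [0, 0, 0.6], [0, 0, 0.1], [0, 0, 0]], rotation=[[0, 0, 0], [0, 0, 0], [0, 0, 0], [0, 0, 0], [0, 0, 0]], hand=[-1, -1, -1, -1, -1])

```text
time_s: 13.28
eef_pos: [0.5869, 0.1264, 0.262]
ee_rot: [-3.141, 0.043, -0.001]
force: [0.5, 0.2, -1.8]
gripper_width: 0.386
finger_force: 55.4
```

Request:
play_rows(offset=[[0, 0, 0.1], [0, 0, 0.1], [0, 0, 0.1], [0, 0, 0.1], [0, 0, 0]], rotation=[[0, 0, 0], [0, 0, 0], [0, 0, 0], [0, 0, 0], [0, 0, 0]], hand=[-1, -1, -1, -1, -1])

```text
time_s: 13.9
eef_pos: [0.5864, 0.1264, 0.2408]
ee_rot: [3.141, -0.041, -0.001]
force: [-0.2, -0.1, -1.8]
gripper_width: 0.387
finger_force: 55.4
```

```bash
python3 - <<'E'
from h import *
go([.5865,.1257,.2])
E
```

```text
t 13.9 p [0.5864 0.1264 0.2408] q [ 0.09   0.438  0.053  1.186  0.    -3.025] F [-0.2  -0.11 -1.84] T [0.003 0.028 0.014] w 0.387 ff 55.4
 tool x [ 9.997e-01 -2.640e-02 -9.000e-04] y [-2.640e-02 -9.997e-01  1.000e-04] z [-9.e-04 -1.e-04 -1.e+00]
 units [0.003 0.013 0.816] tilt units (rotvec to upright, tool) [0.001 0.009 0.   ]
```

Request:
play_rows(offset=[[0, 0.01, 0.2], [0, 0, 0.2], [0, 0, 0.2], [0, 0, 0.1], [0, 0, 0]], rotation=[[0, 0, 0], [0, 0, 0], [0, 0, 0], [0, 0, 0], [0, 0, 0]], hand=[-1, -1, -1, -1, -1])

```text
time_s: 14.52
eef_pos: [0.5865, 0.1259, 0.2058]
ee_rot: [3.141, -0.041, -0.001]
force: [-0.5, 0.7, -2.2]
gripper_width: 0.393
finger_force: 55.4
```

Request:
play_rows(offset=[[0, 0, 0.03], [0, 0, 0.03], [0, 0, 0]], rotation=[[0, 0, 0], [0, 0, 0], [0, 0, 0]], hand=[-1, -1, -1])

```text
time_s: 14.9
eef_pos: [0.5867, 0.1259, 0.2033]
ee_rot: [-3.141, 0.041, -0.0]
force: [-0.4, 0.0, -0.8]
gripper_width: 0.39
finger_force: 55.4
```

```bash
python3 - <<'E'
from h import *
go([.5865,.1257,.19])
E
```

```text
t 14.9 p [0.5867 0.1259 0.2033] q [ 0.09   0.458 -0.016  1.097 -0.    -3.026] F [-0.38  0.02 -0.84] T [-0.027 -0.033  0.024] w 0.39 ff 55.4
 tool x [ 9.997e-01 -2.640e-02  1.000e-04] y [-0.0264 -0.9997 -0.    ] z [ 1.e-04  0.e+00 -1.e+00]
 units [-0.005  0.004  0.267] tilt units (rotvec to upright, tool) [-0.    -0.001  0.   ]
```

Steps of 1–1.5 mm now, reading the force after each.

Request:
play_rows(offset=[[0, 0, 0.03], [0, 0, 0.03], [0, 0, 0.03], [0, 0, 0.03], [0, 0, 0]], rotation=[[0, 0, 0], [0, 0, 0], [0, 0, 0], [0, 0, 0], [0, 0, 0]], hand=[-1, -1, -1, -1, -1])

```text
time_s: 15.52
eef_pos: [0.5866, 0.1259, 0.1971]
ee_rot: [3.141, -0.041, -0.0]
force: [-0.2, 0.1, -1.9]
gripper_width: 0.389
finger_force: 55.4
```

Request:
play_rows(offset=[[0, 0, 0.03], [0, 0, 0.03], [0, 0, 0.03], [0, 0, 0]], rotation=[[0, 0, 0], [0, 0, 0], [0, 0, 0], [0, 0, 0]], hand=[-1, -1, -1, -1])

```text
time_s: 16.02
eef_pos: [0.5866, 0.1259, 0.1926]
ee_rot: [3.141, -0.041, -0.0]
force: [-0.3, 0.1, -1.7]
gripper_width: 0.389
finger_force: 55.4
```

Request:
play_rows(offset=[[0, 0, 0.02], [0, 0, 0]], rotation=[[0, 0, 0], [0, 0, 0]], hand=[-1, -1])

```text
time_s: 16.27
eef_pos: [0.5866, 0.1259, 0.1917]
ee_rot: [-3.141, 0.041, 0.0]
force: [-0.6, 0.0, -2.2]
gripper_width: 0.393
finger_force: 55.4
```

Request:
play_rows(offset=[[0, 0, 0.02], [0, 0, 0]], rotation=[[0, 0, 0], [0, 0, 0]], hand=[-1, -1])

```text
time_s: 16.52
eef_pos: [0.5865, 0.1259, 0.1907]
ee_rot: [-3.141, 0.041, 0.001]
force: [-0.3, 0.6, -2.7]
gripper_width: 0.392
finger_force: 55.5
```

Request:
play_rows(offset=[[0, 0, 0.02], [0, 0, 0]], rotation=[[0, 0, 0], [0, 0, 0]], hand=[-1, -1])

```text
time_s: 16.77
eef_pos: [0.5866, 0.1259, 0.1897]
ee_rot: [3.141, -0.042, -0.0]
force: [-0.5, 0.4, -2.9]
gripper_width: 0.387
finger_force: 55.5
```

Request:
play_rows(offset=[[0, 0, 0.016], [0, 0, 0]], rotation=[[0, 0, 0], [0, 0, 0]], hand=[-1, -1])

```text
time_s: 17.02
eef_pos: [0.5868, 0.1258, 0.189]
ee_rot: [3.141, -0.042, 0.0]
force: [-0.8, -1.3, -1.4]
gripper_width: 0.391
finger_force: 55.5
```

Request:
play_rows(offset=[[0, 0, 0.016], [0, 0, 0]], rotation=[[0, 0, 0], [0, 0, 0]], hand=[-1, -1])

```text
time_s: 17.27
eef_pos: [0.5867, 0.1259, 0.1882]
ee_rot: [-3.141, 0.041, -0.0]
force: [-0.2, -0.3, -1.8]
gripper_width: 0.388
finger_force: 55.5
```

```bash
python3 - <<'E'
from h import *
go([.5865,.1257,.186])
E
```

```text
t 17.27 p [0.5867 0.1259 0.1882] q [ 0.09   0.468 -0.041  1.062  0.    -3.026] F [-0.16 -0.26 -1.76] T [-0.015  0.05  -0.001] w 0.388 ff 55.5
 tool x [ 0.9997 -0.0264  0.    ] y [-0.0264 -0.9997 -0.    ] z [ 0.  0. -1.]
 units [-0.005  0.005  0.043] tilt units (rotvec to upright, tool) [-0. -0.  0.]
```

Request:
play_rows(offset=[[0, 0, 0.014], [0, 0, 0]], rotation=[[0, 0, 0], [0, 0, 0]], hand=[-1, -1])

```text
time_s: 17.52
eef_pos: [0.5869, 0.1259, 0.1877]
ee_rot: [3.141, -0.042, 0.001]
force: [-0.5, 0.6, 0.4]
gripper_width: 0.392
finger_force: 55.9
```

Request:
play_rows(offset=[[0, 0, 0.014], [0, 0, 0]], rotation=[[0, 0, 0], [0, 0, 0]], hand=[-1, -1])

```text
time_s: 17.77
eef_pos: [0.587, 0.1259, 0.1876]
ee_rot: [-3.141, 0.041, -0.002]
force: [-1.1, 0.1, 6.8]
gripper_width: 0.387
finger_force: 56.7
```

Request:
play_rows(offset=[[0, 0, 0], [0, 0, 0], [0, 0, 0]], rotation=[[0, 0, 1], [0, 0, 1], [0, 0, 1]], hand=[-1, -1, -1])

```text
time_s: 18.15
eef_pos: [0.5868, 0.1259, 0.1871]
ee_rot: [-3.099, 0.515, -0.001]
force: [-0.1, -0.3, 0.5]
gripper_width: 0.39
finger_force: 55.7
```

```bash
python3 - <<'E'
from h import *
go()
E
```

```text
t 18.15 p [0.5868 0.1259 0.1871] q [ 0.09   0.468 -0.043  1.059  0.    -2.722] F [-0.14 -0.32  0.48] T [-0.012  0.086 -0.012] w 0.39 ff 55.7
 tool x [ 9.462e-01 -3.237e-01  3.000e-04] y [-3.237e-01 -9.462e-01 -1.000e-04] z [ 3.e-04  0.e+00 -1.e+00]
```

Request:
play_rows(offset=[[0, 0, 0.006], [0, 0, 0.004], [0, 0, 0.004], [0, 0, 0.004], [0, 0, 0.004]], rotation=[[0, 0, 1], [0, 0, 1], [0, 0, 1], [0, 0, 1], [0, 0, 1]], hand=[-1, -1, -1, -1, -1])

```text
time_s: 18.77
eef_pos: [0.5868, 0.1257, 0.1861]
ee_rot: [2.875, -1.266, 0.001]
force: [-0.8, -1.4, 3.4]
gripper_width: 0.392
finger_force: 56.0
```

```bash
python3 - <<'E'
from h import *
go()
E
```

```text
t 18.77 p [0.5868 0.1257 0.1861] q [ 0.09   0.469 -0.045  1.057 -0.    -2.222] F [-0.83 -1.36  3.38] T [-0.317  0.278  0.013] w 0.392 ff 56.0
 tool x [ 6.750e-01 -7.378e-01  6.000e-04] y [-7.378e-01 -6.750e-01 -1.000e-04] z [ 5.e-04 -4.e-04 -1.e+00]
```

Request:
play_rows(offset=[[0, 0, 0.004], [0, 0, 0.004], [0, 0, 0.004], [0, 0, 0.004], [0, 0, 0.004]], rotation=[[0, 0, 1], [0, 0, 1], [0, 0, 1], [0, 0, 1], [0, 0, 1]], hand=[-1, -1, -1, -1, -1])

```text
time_s: 19.4
eef_pos: [0.5867, 0.1255, 0.1852]
ee_rot: [2.472, -1.938, 0.001]
force: [-2.4, -1.7, 4.4]
gripper_width: 0.389
finger_force: 56.1
```

```bash
python3 - <<'E'
from h import *
go()
E
```

```text
t 19.4 p [0.5867 0.1255 0.1852] q [ 8.900e-02  4.690e-01 -4.600e-02  1.055e+00 -1.000e-03 -1.722e+00] F [-2.42 -1.68  4.41] T [-0.582  0.587  0.026] w 0.389 ff 56.1
 tool x [ 2.386e-01 -9.711e-01  8.000e-04] y [-9.711e-01 -2.386e-01 -1.000e-04] z [ 3.e-04 -8.e-04 -1.e+00]
```

Request:
play_rows(offset=[[0.002, 0.006, 0.0035], [0, 0, 0.0035], [0, 0, 0.0035], [0, 0, 0.0035], [0, 0, 0.0035]], rotation=[[0, 0, 1], [0, 0, 1], [0, 0, 1], [0, 0, 1], [0, 0, 1]], hand=[-1, -1, -1, -1, -1])

```text
time_s: 20.02
eef_pos: [0.5864, 0.1253, 0.1842]
ee_rot: [1.916, -2.49, 0.001]
force: [-0.7, -2.0, 4.4]
gripper_width: 0.39
finger_force: 56.2
```

```bash
python3 - <<'E'
from h import *
go()
E
```

```text
t 20.02 p [0.5864 0.1253 0.1842] q [ 8.900e-02  4.690e-01 -4.900e-02  1.053e+00 -1.000e-03 -1.223e+00] F [-0.72 -2.02  4.39] T [-0.509  0.527 -0.004] w 0.39 ff 56.2
 tool x [-2.562e-01 -9.666e-01  7.000e-04] y [-9.666e-01  2.562e-01 -4.000e-04] z [ 2.e-04 -8.e-04 -1.e+00]
```

Request:
play_rows(offset=[[0.004, 0.001, 0.0036], [0, 0, 0.0036], [0, 0, 0.0036], [0, 0, 0.0036]], rotation=[[0, 0, 1], [0, 0, 1], [0, 0, 1], [0, 0, 1]], hand=[-1, -1, -1, -1])

```text
time_s: 20.52
eef_pos: [0.5861, 0.1257, 0.1841]
ee_rot: [-1.384, 2.82, -0.0]
force: [-5.2, 0.5, 10.8]
gripper_width: 0.392
finger_force: 57.0
```

```bash
python3 - <<'E'
from h import *
go()
E
```

```text
t 20.52 p [0.5861 0.1257 0.1841] q [ 0.089  0.469 -0.05   1.052  0.    -0.823] F [-5.2   0.53 10.82] T [-0.202  1.021  0.245] w 0.392 ff 57.0
 tool x [-6.118e-01 -7.910e-01 -3.000e-04] y [-7.910e-01  6.118e-01 -2.000e-04] z [ 4.e-04  1.e-04 -1.e+00]
```

```bash
python3 - <<'E'
from h import *
import pickle
s0=pickle.load(open('scene.pkl','rb'));s=ctrl.get_image('scene');w=ctrl.get_image('wrist');pickle.dump(s,open('s1.pkl','wb'))
for i in (s0,s): print([b for b in blobs(i,(12,150,120),(30,255,255),5) if 240<b[1][0]<380 and 250<b[1][1]<400])
p5=pickle.load(open('w5.pkl','rb'))
for i in (p5,w):
    B=blobs(i,(15,150,120),(35,255,255),8); print([(b[1],plane(i,b[1],.105).round(4)) for b in B])
f=lambda i,u,v:cv2.resize(i['frame'][v-40:v+40,u-40:u+40,::-1],(400,400),interpolation=cv2.INTER_CUBIC)
cv2.imwrite('pics/s1.png',np.hstack([f(s,310,280),cv2.resize(w['frame'][:,70:490,::-1],(400,400))]))
go()
E
```

```text
[([299, 338, 5, 6, 25], [301.0, 340.6])]
[([299, 338, 5, 6, 24], [301.0, 340.7])]
[([245.4, 140.1], array([0.6386, 0.1695, 0.105 ]))]
[]
t 20.62 p [0.5861 0.1256 0.1841] q [ 0.089  0.469 -0.05   1.052 -0.    -0.824] F [-5.05 -0.07  9.37] T [-0.21   0.929 -0.016] w 0.39 ff 56.8
 tool x [-6.115e-01 -7.912e-01 -1.000e-04] y [-7.912e-01  6.115e-01 -4.000e-04] z [ 4.e-04 -1.e-04 -1.e+00]
```

View pics/s1.png

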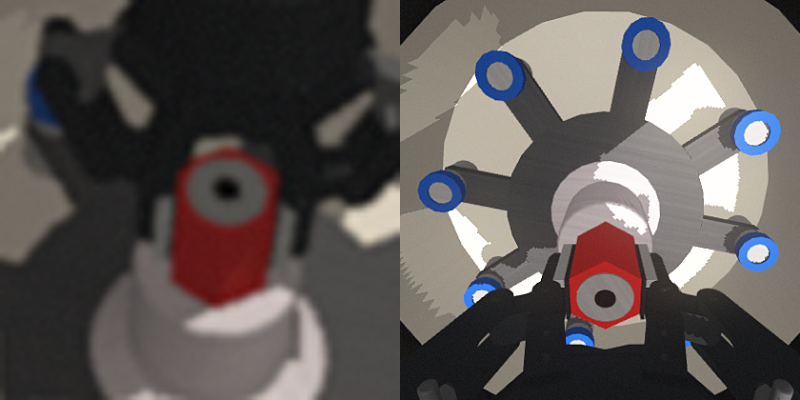

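The head appears seated on the hub (its lower edge meets the hub face), and the yellow dot is unmoved in the scene view, (301.0,340.6) → (301.0,340.7). I nudge sideways to relieve the lateral force, then turn in small steps.

Request:
play_rows(offset=[[0.005, 0.006, 0], [0, 0, 0]], rotation=[[0, 0, 0], [0, 0, 0.5]], hand=[-1, -1])

```text
time_s: 20.88
eef_pos: [0.586, 0.1256, 0.1841]
ee_rot: [-1.316, 2.852, -0.001]
force: [-3.2, 0.4, 8.5]
gripper_width: 0.386
finger_force: 56.8
```

```bash
python3 - <<'E'
from h import *
import pickle
s=pickle.load(open('s1.pkl','rb')); print(cross([ray(s,(314.6,277)),(np.array([.5865,.1257,0]),np.array([0,0,1.]))]))
s0=pickle.load(open('scene.pkl','rb')); print('same for well, .16:',cross([ray(s0,(313.2,292.2)),(np.array([.5865,.1257,0]),np.array([0,0,1.]))]))
go()
E
```

```text
(array([0.58687937, 0.12537743, 0.20099396]), [np.float64(0.0004979661740659524), np.float64(0.0004979661740657833)])
same for well, .16: (array([0.58658136, 0.12563057, 0.15559302]), [np.float64(0.00010695950643765732), np.float64(0.00010695950643750981)])
t 20.88 p [0.586  0.1256 0.1841] q [ 0.089  0.468 -0.051  1.051 -0.    -0.775] F [-3.19  0.38  8.48] T [-0.363  0.69   0.264] w 0.386 ff 56.8
 tool x [-6.488e-01 -7.609e-01 -5.000e-04] y [-7.609e-01  6.488e-01 -7.000e-04] z [ 9.e-04 -1.e-04 -1.e+00]
```

Request:
play_rows(offset=[[0, 0, 0]], rotation=[[0, 0, 0]], hand=[-1])

```text
time_s: 21.0
eef_pos: [0.586, 0.1255, 0.1841]
ee_rot: [-1.316, 2.852, -0.001]
force: [-3.5, -0.5, 9.7]
gripper_width: 0.389
finger_force: 56.7
```

```bash
python3 - <<'E'
from h import *
go()
s=ctrl.get_image('scene'); print([b for b in blobs(s,(12,150,120),(30,255,255),5) if 240<b[1][0]<380 and 250<b[1][1]<400])
go()
E
```

```text
t 21.0 p [0.586  0.1255 0.1841] q [ 0.089  0.468 -0.051  1.051 -0.    -0.776] F [-3.51 -0.48  9.67] T [-0.23   0.649  0.088] w 0.389 ff 56.7
 tool x [-6.488e-01 -7.610e-01 -4.000e-04] y [-0.761   0.6488 -0.0008] z [ 9.e-04 -2.e-04 -1.e+00]
[([299, 338, 5, 6, 25], [301.0, 340.6])]
t 21.05 p [0.586  0.1256 0.184 ] q [ 0.089  0.468 -0.051  1.051 -0.    -0.776] F [-3.48 -0.16  8.4 ] T [-0.237  0.62   0.097] w 0.39 ff 56.7
 tool x [-6.484e-01 -7.613e-01 -4.000e-04] y [-0.7613  0.6484 -0.0008] z [ 9.e-04 -2.e-04 -1.e+00]
```

Request:
play_rows(offset=[[0, 0, 0], [0, 0, 0]], rotation=[[0, 0, 0.5], [0, 0, 0]], hand=[-1, -1])

```text
time_s: 21.3
eef_pos: [0.586, 0.1255, 0.1841]
ee_rot: [-1.245, 2.884, -0.001]
force: [-3.7, -0.1, 7.0]
gripper_width: 0.388
finger_force: 56.7
```

```bash
cat > r.py <<'E'
from h import *
go()
s=ctrl.get_image('scene'); print([b for b in blobs(s,(12,150,120),(30,255,255),5) if 240<b[1][0]<380 and 250<b[1][1]<400])
print(ctrl.state()['wrist_torque'].round(3))
E
python3 r.py
```

```text
t 21.3 p [0.586  0.1255 0.1841] q [ 8.900e-02  4.680e-01 -5.100e-02  1.051e+00 -1.000e-03 -7.260e-01] F [-3.67 -0.08  7.04] T [-0.43   0.64   0.133] w 0.388 ff 56.7
 tool x [-6.859e-01 -7.277e-01 -2.000e-04] y [-0.7277  0.6859 -0.0009] z [ 8.e-04 -5.e-04 -1.e+00]
[([299, 338, 5, 6, 24], [301.0, 340.7])]
[-0.474  0.641  0.123]
```

Request:
play_rows(offset=[[0, 0, 0], [0, 0, 0]], rotation=[[0, 0, 0.5], [0, 0, 0]], hand=[-1, -1])

```text
time_s: 21.6
eef_pos: [0.5859, 0.1253, 0.1841]
ee_rot: [-1.172, 2.914, -0.001]
force: [-3.8, -0.9, 8.8]
gripper_width: 0.391
finger_force: 56.7
```

```bash
python3 r.py
```

```text
t 21.6 p [0.5859 0.1253 0.1841] q [ 8.900e-02  4.680e-01 -5.100e-02  1.051e+00 -1.000e-03 -6.760e-01] F [-3.8  -0.92  8.76] T [-0.593  0.668  0.167] w 0.391 ff 56.7
 tool x [-0.7215 -0.6924 -0.    ] y [-0.6924  0.7215 -0.001 ] z [ 7.e-04 -7.e-04 -1.e+00]
[([299, 338, 5, 6, 25], [301.0, 340.6])]
[-0.523  0.679  0.131]
```

Request:
play_rows(offset=[[0, 0, 0], [0, 0, 0]], rotation=[[0, 0, 0.5], [0, 0, 0]], hand=[-1, -1])

```text
time_s: 21.9
eef_pos: [0.5859, 0.1252, 0.184]
ee_rot: [-1.099, 2.943, -0.002]
force: [-4.3, -1.2, 8.0]
gripper_width: 0.391
finger_force: 56.7
```

```bash
python3 r.py
```

```text
t 21.9 p [0.5859 0.1252 0.184 ] q [ 8.900e-02  4.680e-01 -5.100e-02  1.051e+00 -1.000e-03 -6.260e-01] F [-4.26 -1.21  7.99] T [-0.643  0.613  0.102] w 0.391 ff 56.7
 tool x [-7.553e-01 -6.554e-01  1.000e-04] y [-0.6554  0.7553 -0.0011] z [ 7.e-04 -9.e-04 -1.e+00]
[([298, 338, 6, 6, 24], [300.5, 340.5])]
[-0.636  0.735  0.088]
```

```bash
cat > r.py <<'E'
from h import *
import pickle
def dot(im):
    f=im['frame'][332:350,292:310].astype(float); w=np.clip(f[:,:,0]-f[:,:,2]-40,0,None)
    ys,xs=np.mgrid[332:350,292:310]; return np.array([(w*xs).sum(),(w*ys).sum()])/w.sum()
if __name__=='__main__':
    go()
    s0=pickle.load(open('scene.pkl','rb'));d0=dot(s0)
    s=ctrl.get_image('scene');s2=ctrl.get_image('scene')
    print('dot px',dot(s)-d0,dot(s2)-d0)
    c=[.5865,.1257];v=np.array([.6386-c[0],.1695-c[1]])
    P=lambda a:proj(s0,[c[0]+v[0]*np.cos(a)+v[1]*np.sin(a),c[1]-v[0]*np.sin(a)+v[1]*np.cos(a),.105])
    print('cw .01rad ->',P(.01)-P(0)); print(ctrl.state()['wrist_torque'].round(3))
E
python3 r.py; python3 -c "
from r import *
print(dot(pickle.load(open('s1.pkl','rb')))-dot(pickle.load(open('scene.pkl','rb'))))"
```

```text
t 21.95 p [0.5859 0.1252 0.184 ] q [ 8.900e-02  4.680e-01 -5.100e-02  1.051e+00 -1.000e-03 -6.260e-01] F [-4.63 -1.73  8.8 ] T [-0.636  0.735  0.088] w 0.389 ff 56.7
 tool x [-7.550e-01 -6.557e-01  1.000e-04] y [-0.6557  0.755  -0.001 ] z [ 6.e-04 -9.e-04 -1.e+00]
dot px [-0.35239632 -0.10241776] [-0.35027767 -0.10065222]
cw .01rad -> [-0.36852853 -0.11776113]
[-0.612  0.629  0.057]
[0.00613842 0.00167771]
```

Request:
play_rows(offset=[[0, 0, 0]], rotation=[[0, 0, 0.5]], hand=[-1])

```text
time_s: 22.18
eef_pos: [0.5859, 0.1253, 0.1841]
ee_rot: [-1.025, 2.969, -0.002]
force: [-4.1, -1.4, 8.1]
gripper_width: 0.391
finger_force: 56.8
```

```bash
python3 r.py
```

```text
t 22.18 p [0.5859 0.1253 0.1841] q [ 8.900e-02  4.680e-01 -5.100e-02  1.051e+00 -1.000e-03 -5.760e-01] F [-4.12 -1.4   8.08] T [-0.741  0.735  0.37 ] w 0.391 ff 56.8
 tool x [-7.871e-01 -6.169e-01  1.000e-04] y [-0.6169  0.7871 -0.0011] z [ 6.e-04 -9.e-04 -1.e+00]
dot px [-0.88800386 -0.22531492] [-1.27172829 -0.36550382]
cw .01rad -> [-0.36852853 -0.11776113]
[-0.662  0.673 -0.01 ]
```

Torque jumps to 0.37 and the rotor has just begun to follow (dot ≈2 mm), so it is nipped. I let go now and check.

Request:
play_rows(offset=[[0, 0, 0], [0, 0, 0], [0, 0, 0]], rotation=[[0, 0, 0], [0, 0, 0], [0, 0, 0]], hand=[0.4, 0.4, 0.4])

```text
time_s: 22.65
eef_pos: [0.586, 0.1256, 0.183]
ee_rot: [1.026, -2.969, -0.0]
force: [-0.2, 0.7, 0.6]
gripper_width: 0.698
finger_force: 0.0
```

Request:
play_rows(offset=[[0, 0, -0.3], [0, 0, -0.6], [0, 0, -0.8], [0, 0, -0.8], [0, 0, 0]], rotation=[[0, 0, 0], [0, 0, 0], [0, 0, 0], [0, 0, 0], [0, 0, 0]], hand=[0.4, 0.4, 0.4, 0.4, 0.4])

```text
time_s: 23.28
eef_pos: [0.5875, 0.1257, 0.3124]
ee_rot: [-1.024, 2.963, -0.003]
force: [0.2, 0.2, -0.6]
gripper_width: 0.701
finger_force: 0.0
```

```bash
python3 r.py; python3 - <<'E'
from h import *
import pickle
s=ctrl.get_image('scene');w=ctrl.get_image('wrist');pickle.dump((s,w),open('end.pkl','wb'))
f=lambda i,u,v:cv2.resize(i['frame'][v-40:v+40,u-40:u+40,::-1],(400,400),interpolation=cv2.INTER_CUBIC)
p=proj(w,[.5865,.1257,.204]).astype(int); print(p)
cv2.imwrite('pics/end.png',np.hstack([f(s,312,285),cv2.resize(w['frame'][p[1]-60:p[1]+60,p[0]-60:p[0]+60,::-1],(400,400))]))
E
```

```text
t 23.27 p [0.5875 0.1257 0.3124] q [ 0.089  0.412  0.199  1.351  0.    -0.576] F [ 0.19  0.23 -0.6 ] T [0.002 0.001 0.07 ] w 0.701 ff 0.0
 tool x [-0.7867 -0.6173 -0.0056] y [-0.6173  0.7868 -0.0036] z [ 6.7e-03  6.0e-04 -1.0e+00]
dot px [-1.27452126 -0.36794172] [-1.27527427 -0.36982425]
cw .01rad -> [-0.36852853 -0.11776113]
[-0.025 -0.027  0.074]
[284 215]
```

View pics/end.png

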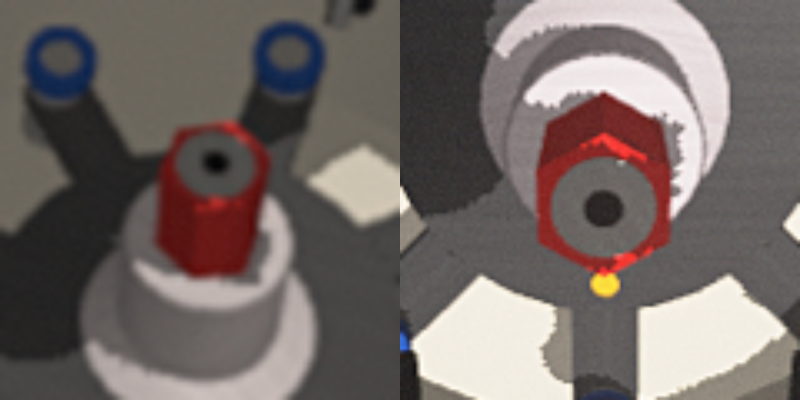

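The head sits on the hub, released: its socket is at about (314.8,276.8) in the scene view and (285,217) in the wrist view. I check these against where a home, upright head should appear.

```bash
python3 - <<'E'
from h import *
import pickle
s,w=pickle.load(open('end.pkl','rb')); s0=pickle.load(open('scene.pkl','rb'))
def dk(im,g):
    v=im['frame'].max(2)[g[1]-5:g[1]+6,g[0]-5:g[0]+6].astype(float); k=np.clip(v.min()+40-v,0,None); ys,xs=np.mgrid[g[1]-5:g[1]+6,g[0]-5:g[0]+6]; return np.array([(k*xs).sum(),(k*ys).sum()])/k.sum()
a,b=dk(s,(315,277)),dk(w,(285,217)); print(a,b,cross([ray(s,a),ray(w,b)]),plane(w,b,.204))
off=np.array([313.2,292.2])-proj(s0,[.5865,.1257,.16])
print('off',off,'home pred',proj(s,[.5865,.1257,.204])+off,'1mm up',proj(s,[.5865,.1257,.205])-proj(s,[.5865,.1257,.204]))
E
```

```text
[314.704      277.10133333] [284.60733745 217.33127497] (array([0.58834978, 0.12671636, 0.20340049]), [np.float64(4.8564633811078326e-05), np.float64(4.856463381125939e-05)]) [0.58814036 0.12661354 0.204     ]
off [-0.29207285  1.39694024] home pred [315.01351182 277.42725092] 1mm up [ 0.04303113 -0.35028471]
```

```bash
python3 -c "
from rig import ctrl
print(ctrl.close_job())"
```

```text
the job is handed in; nothing more can be done
None
```

The hold-down screw is threaded down the hub's well, nipped up and released, and the job is handed in at about 23 s; the verdict was not shown. Its head looks flat on the hub, measured within about 1 mm of home height and about 2 mm of centre, which is near the limit of the camera calibration. At the nip the rotor turned slightly, moving the yellow dot about 2.4 mm (limit 10 mm).

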